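# Seat a pipe against its stop and run down the clamp's wing nut

## Task

Without gripping or lifting anything, push the loose pipe along its V-block with a fingertip until its end rests against the yellow end stop. Then turn the brass wing nut clockwise (seen from above) by pushing its wings round with a fingertip, stroke after stroke, until the nut is fully run down and will turn no further, with the red strap down on the pipe. Push gently throughout, leave the can, the offcut and the spanner where they are, and finish clear of everything.

Things in the scene. Friction and masses are not known exactly. Their poses are not given: they have to be found in the camera images.
- fixture: Pipe clamping fixture, bolted down. Dark base plate, x -65 to 95, y -100 to 135 mm, 12 mm thick. Origin on the bench under the axis of the upright stud (16 mm thick) that carries the nut; z up. A steel V-block (120 mm long in x, 70 mm wide, 46 mm tall, centred at y +95) carries the pipe, whose axis runs along x at y +95, z 47 mm.
- stop_face (a point): Centre of the yellow end stop's face (plate 12 mm thick in x, 40 mm wide, up to z 74 mm), at fixture (80, 95, 47) mm; the pipe's +x end must rest on it. Axes as the fixture's.
- pipe_mid (a point): Centre of the loose grey metal pipe: 34 mm across, 160 mm long, its axis (its own x) along the fixture's x, about 0.3 kg (varies); lies in the V-block with its free end towards the fixture's -x and slides with a few newtons. It starts 20 to 45 mm short of the stop; against the stop its centre is at fixture (0, 95, 47) mm.
- nut_mid (a point): On the brass wing nut's axis, mid height of its wings; turns with it: its x axis points along one wing, the other is opposite. Wings reach 56 mm from the axis, 8 mm thick, from 15 mm below to 15 mm above this point (top 8 mm only beyond 26 mm from the axis); hub radius 13 to 19 mm. Height 104 mm at joint 0, 99 mm when snug; the strap's top is 23 mm below it.
- wing_nut (a joint): Turn of the wing nut, rad, growing clockwise seen from above (running down): 0 backed off, 7.5 fully run down (hard stop, snug). Starts between 0 and 2.5. When snug one wing points 60 deg counter-clockwise from the fixture's x axis; at joint J it stands 7.5 - J rad farther counter-clockwise. Friction about 0.05 N m (1 to 2 N at the wings): it stays where it is left.
- oil_can_mid (a point): Middle of a red can, 66 mm across and 130 mm tall, standing loose near the fixture.
- offcut_mid (a point): Middle of a loose upright piece of steel tube, 48 mm across, 70 mm tall.
- spanner: Loose steel spanner, 180 mm long along its x, lying on the bench beside the fixture; origin at its middle underneath.
- pipe: The same pipe; origin under its middle (17 mm below its centre as built).
- yoke_end (a point): Free end of the grey yoke bar over the nut, at fixture (0, 8, 126) mm; axes as the fixture's. The bar is 12 mm wide, z 122 to 130 mm, and runs along y from here back to a grey column (34 x 24 mm, centre at fixture y -80, 130 mm tall). So a finger among the wings cannot pass the -y side of the nut: several strokes are needed.
- strap_nose (a point): On the underside of the red strap, over the pipe's axis (fixture x 0, y 95 mm). The strap is 36 mm wide in x, 12 mm thick, fixture y -65 to +115 mm. It hangs under the nut and sinks 4 mm per turn: underside at 69.1 mm when the joint is 0, 64.3 mm when snug (pipe's top is at 64).
Mind the look-alikes: they are no part of the job. Of the things shaped like the pipe, the aluminium one is meant.

How it is judged (in metres and radians):
On the way, in this order (a step that is already met when the one before it is completed fails the run):
1. the pipe's end is within 4 mm of the end stop, while the nut is still loose (x of pipe_mid in the frame of fixture above -0.004 m and value of joint wing_nut below 5 rad), for 0.2 s.
2. the nut is fully run down (within 0.3 rad of its hard stop) (value of joint wing_nut above 7.2 rad), for 0.2 s.
At the end, for the whole second after the job is handed in: The wing nut is at rest within 0.3 rad of its hard stop, and the pipe lies at rest in the V-block (axis within 4 mm and 0.08 rad) with its end within 4 mm of the end stop (value of joint wing_nut above 7.2 rad and velocity of joint wing_nut between -0.1 and 0.1 rad/s and x of pipe_mid in the frame of fixture above -0.004 m and y of pipe_mid in the frame of fixture between 0.091 and 0.099 m and angle between the x axis of pipe_mid and the x axis of fixture, either way round below 0.08 rad and linear speed of pipe below 0.01 m/s); the robot touches nothing.
It fails at once if the wing nut is pinched or forced (more than 30 N from the fingers) (contact force between the fingers and wing_nut above 30 N).
It fails at once if the pipe is pinched or rammed (more than 30 N from the fingers) (contact force between the fingers and pipe above 30 N).
It fails at once if the pipe is lifted out of the V-block (height (world z) of pipe_mid above 0.055 m or height (world z) of pipe_mid below 0.04 m).
It fails at once if the can, the offcut or the spanner is moved by more than 20 mm (distance of any of oil_can_mid, offcut_mid, spanner from where it was at the start of the episode above 0.02 m).
It also fails if it takes over 72 s, if anything falls off the work surface, if the arm or the gripper's body presses on something with over 40 N, if the wrist force passes 120 N, or if a joint passes its speed limit or range.

## Robot

A 6-joint arm with a two-finger parallel gripper is mounted at the origin on the work surface. World frame = base frame: x ahead of the robot, y to its left, z up, the work surface at z = 0. Lengths are in mm, angles in rad, forces in N, time in s.
With the tool pointing down it reaches from about 400 to 925 mm from the base axis. Payload 12.5 kg.
Tool frame: the origin (TCP) lies at the very end of the fingers, on their centre line; the grasp point (between the pads) lies 19 mm behind it; z points along the fingers, y is the line along which they close (so a half turn about z gives the same grasp; the last joint's range is limited). The gripper opens to 95 mm and grips with 3 to 60 N. Pads are 20 mm wide; open, the fingers measure 119 mm over their backs; the gripper's body (75 mm by 180 mm) begins 59 mm behind the grasp point.
Start: joints at [1.199, 0.491, 1.559, -0, 1.092, -0.106], TCP at [164.158, 603.075, 214.661] pointing down, gripper open.
Joint ranges: [-3.1, 3.1], [-0.84, 2.19], [0.05, 2.79], [-1.13, 4.28], [0.06, 2.93], [-2.69, 2.69]. Speed limits (rad/s): [2.22, 2.22, 2.79, 3.14, 3.14, 3.14].

## Interface

Orientations are given as [roll, pitch, yaw] about the fixed x, y, z axes, in that order (R = Rz(yaw) Ry(pitch) Rx(roll)).
In Python, from cell import state, imaging, env, spot_in, mark_of gives the robot as it stands. The module is installed in compiled form; this text tells all that it offers.
- The arm moves only by the tool step_arm, never from a script. Its argument "increments" is a list of rows, each an object with "slide": the shift along the tool's x, y, z in m, a list of three; "roll": the turn about the tool's z in rad. A call has 1 to 5 rows; each row is the pose to reach, as a shift and turn from the pose commanded when the call began, along the tool's axes at that moment; what a row does not reach only later rows make up. A row lasts 1/8 s, in which the tool goes at most 62.5 mm and 10.7 degrees, less where a joint would pass 70% of its speed; a pose out of reach is approached as far as the arm can. A call with a gripper value outside its range is refused whole. "fingers" is the opening, from 0 (shut) to 1 (fully open), set as the call begins (left out, the last holds). The fingers move at their own pace and stop on an object; the grip force is fixed at half the most. Time passes only in rows, so rows that repeat a pose let the fingers close. It gives the time, the measured TCP pose, the force, the opening and the grip force at its end, in the units of the state.
- state(): the state, without advancing time (a new reading comes with each control period).
- imaging.read_camera(name): name is "side" or "top"; returns a dict with "color" (420x560x3 uint8, red, green, blue), "z_map" (420x560 float32, mm along the optical axis (not along the pixel's ray), 0 where there is no reading), "intrinsics" (3x3 intrinsics, pixels), "camera_from_world" (4x4, takes a point from world to camera coordinates). Camera axes: x right, y up, looking along -z (the intrinsics and any distortion apply to the point x, -y, -z); pixel columns grow to the right and rows downward; lengths in mm; the calibration is good to about 2 mm. A picture is of the moment at which its call begins.
- env.job_done(): hands the job in; it is judged then, once.
Trained networks look in the newest picture that a camera, given by its name, has taken for a name from the list of things; names that differ only in an ending like _2 or _b are one class to them, and where a whole thing is asked for, a point or a joint stands for the part that bears it (a point fixed in the world has none). Each returns a list of dicts, best first, with "confidence" (0 to 1); they miss things now and then, are a little off and sometimes report something else, mostly with a low value. They report only what shows in the picture. A call takes as long as a camera call. They do not tell look-alikes from the thing itself.
- spot_in(camera, target): "bbox" ([left, top, right, bottom] in pixels, round what is visible of it).
- mark_of(camera, target): "uv" ([column, row] in pixels: a listed point, or the origin of a listed thing).
The state is a dict: "t": time; "joints": joint angles; "qvel": joint speeds; "tau": joint torques, N m; "eef_pos": TCP position; "tcp_rot": TCP orientation; "ft_force": force on the tool from outside, world axes, zero at the start; "moment": the same for the moment, N m; "opening": opening from 0.0 (shut) to 1.0 (fully open); "grip_force": force on a finger pad.
Only numpy, scipy, OpenCV 4.12 (cv2) and the standard library are available. Lean on these libraries where they do the work, as an engineer would, in place of code of your own. Each camera call takes 0.05 s, during which the arm holds its last target. There are 200 camera calls.

## Working session

There is one attempt and no reset: what is moved stays moved. The work goes in short steps, Python scripts to look and compute and a tool call to move; the robot and the scene stay as the last step left them, time stands still between calls to the robot, and variables do not carry over. Pictures are saved under pics/ and viewed, at most 10 in all, crops included, and the job is handed in when it is done.

Besides the shell and the picture viewer there is one more tool, called after "Call:" as name(argument=value, ...) on one line, values as JSON. step_arm: Moves the arm, as the interface text tells. Its arguments: {"type":"object","properties":{"increments":{"type":"array"},"fingers":{"type":"number"}},"required":["increments"]}

```bash
mkdir -p pics; cat > h.py <<'E'
import numpy as np, cv2
from cell import state, imaging, env, spot_in, mark_of
def ray(c,uv):
    K=c["intrinsics"];T=np.array(c["camera_from_world"])
    d=np.array([(uv[0]-K[0][2])/K[0][0],-(uv[1]-K[1][2])/K[1][1],-1.])
    R=T[:3,:3]; return -R.T@T[:3,3], R.T@d
def at_z(c,uv,z):
    o,d=ray(c,uv); return o+d*(z-o[2])/d[2]
def by_depth(c,uv):
    o,d=ray(c,uv); z=c["z_map"][int(round(uv[1])),int(round(uv[0]))]; return o+d*z
def proj(c,p):
    T=np.array(c["camera_from_world"]);q=T[:3,:3]@np.array(p)+T[:3,3];K=c["intrinsics"]
    return K[0][2]-K[0][0]*q[0]/q[2], K[1][2]+K[1][1]*q[1]/q[2]
E
python3 - <<'E'
from h import *
np.set_printoptions(precision=1,suppress=True)
s=state();print(s["eef_pos"],s["tcp_rot"],s["ft_force"])
ims=[]
for n in("side","top"):
    c=imaging.read_camera(n);cv2.imwrite(f"pics/{n}0.png",c["color"][:,:,::-1])
    print(n,"cam",ray(c,(280,210))[0])
    for t,z in(("fixture",0),("stop_face",47),("pipe_mid",47),("nut_mid",103),("oil_can_mid",65),("offcut_mid",35),("spanner",0),("yoke_end",126),("strap_nose",68)):
        for r in mark_of(n,t)[:3]:
            print(t,round(r["confidence"],2),np.array(r["uv"]),at_z(c,r["uv"],z),by_depth(c,r["uv"]))
E
```

```text
[164.  602.8 214.1] [-3.1 -0.   2.9] [-0.5 -0.3 -0. ]
side cam [ 266.  -881.   688.9]
fixture 0.83 [308.1 256.4] [579.3  -4.1   0. ] [574.  -19.2  11.8]
stop_face 0.66 [313.8 212.1] [630.2 109.2  47. ] [583.3 -18.1 129.5]
pipe_mid 0.72 [200.1 212.6] [354.4 181.2  47. ] [357.3 215.   26.5]
pipe_mid 0.71 [273.1 228.2] [512.6  64.7  47. ] [511.3  59.5  50.6]
pipe_mid 0.7 [315.7 186.1] [679.7 238.2  47. ] [689.  263.4  32.6]
nut_mid 0.59 [308.8 217.1] [580.5   5.2 103. ] [576.7  -5.5 110.1]
oil_can_mid 0.83 [398.7 267.9] [ 717.8 -173.7   65. ] [ 699.6 -202.1   90.1]
offcut_mid 0.79 [264.8 206.7] [522.3 186.6  35. ] [518.  168.4  46.1]
spanner 0.94 [316.1 324.9] [ 524.2 -221.3    0. ] [ 522.8 -224.8    3.6]
spanner 0.21 [303.3 256.2] [568.7  -0.4   0. ] [564.1 -13.9  10.5]
yoke_end 0.63 [309.1 207.4] [581.7   9.3 126. ] [580.1   4.6 129. ]
top cam [468.8  35.9 884.5]
fixture 0.82 [291.2 202.9] [579.    5.6   0. ] [566.5   9.1 100.1]
stop_face 0.96 [231.9 178.4] [622.7 119.   47. ] [624.  119.6  40.2]
stop_face 0.5 [191.7 231.6] [523.1 195.7  47. ] [525.9 203.7   4.9]
stop_face 0.35 [292.8 196. ] [586.3   3.8  47. ] [574.7   7.  129.5]
pipe_mid 0.98 [370.6 335.3] [ 323.3 -133.    47. ] [ 321.  -135.6   33.7]
pipe_mid 0.85 [254.4 234.7] [514.4  78.1  47. ] [513.5  77.2  64.5]
pipe_mid 0.59 [149. 150.] [681.2 276.4  47. ] [685.2 280.9  31.4]
nut_mid 0.87 [295.5 196.8] [576.9   1.2 103. ] [573.4   2.4 128.1]
oil_can_mid 0.89 [382.5 126.4] [ 713.1 -169.3   65. ] [ 694.  -153.2  129.1]
offcut_mid 0.76 [194.1 231.5] [524.  193.4  35. ] [526.  199.3   3.4]
spanner 0.73 [401.2 232.2] [ 514.9 -212.8    0. ] [ 514.6 -211.2    5.9]
spanner 0.65 [250.4 236.6] [513.4  88.5   0. ] [510.4  85.   59.4]
yoke_end 0.94 [291.3 195.9] [575.4   9.5 126. ] [575.4   9.4 125.9]
strap_nose 0.72 [246.  214.7] [550.5  91.8  68. ] [549.5  91.1  78.3]
strap_nose 0.16 [191.2 233.2] [518.8 192.6  68. ] [522.8 205.    3.4]
```

View pics/side0.png

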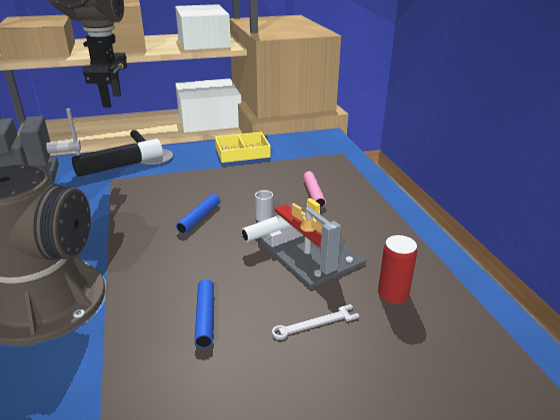

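View pics/top0.png

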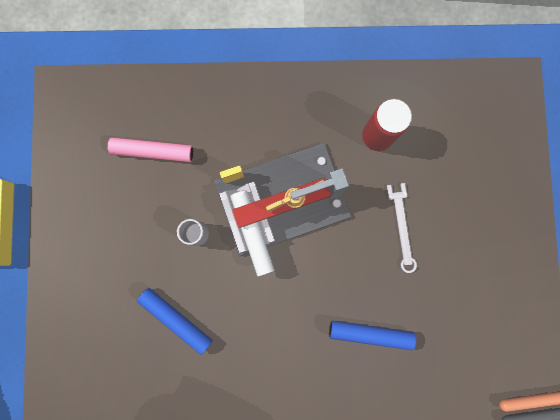

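The top view shows the fixture with the stop at about (231,173), the white-grey pipe from (240,195) to (264,270), the nut at (294,198), the can at (385,125), the offcut at (190,232) and the spanner at (400,230). The pink and blue bars are look-alikes. Next I refine the fixture pose and wing angle from depth.

```bash
cat >> h.py <<'E'
def cloud(c):
    K=np.array(c["intrinsics"]);T=np.array(c["camera_from_world"]);z=c["z_map"]
    v,u=np.mgrid[:z.shape[0],:z.shape[1]]
    P=np.stack([(u-K[0,2])/K[0,0]*z,-(v-K[1,2])/K[1,1]*z,-z],-1)
    return (P-T[:3,3])@T[:3,:3]
E
python3 - <<'E'
from h import *
np.set_printoptions(precision=1,suppress=True)
c=imaging.read_camera("top");P=cloud(c);ok=c["z_map"]>0
near=ok&(np.hypot(P[...,0]-575,P[...,1]-5)<160)
h=P[near&(P[...,2]>121)&(P[...,2]<136)]
print("yoke",len(h),h[:,2].mean(),cv2.minAreaRect(h[:,:2].astype(np.float32)))
# yaw by bar points
a=np.radians(18.)
ex=np.array([np.cos(a),np.sin(a)]);ey=np.array([-ex[1],ex[0]])
o=np.array([575.4,9.5])-8*ey
f=lambda p:np.stack([(p[:,:2]-o)@ex,(p[:,:2]-o)@ey,p[:,2]],1)
H=f(h);b=H[(H[:,1]>-60)]
print("bar fit",np.polyfit(b[:,1],b[:,0],1),"y range",H[:,1].min(),H[:,1].max(),"x",b[:,0].min(),b[:,0].max())
A=f(P[near])
pi=A[(abs(A[:,1]-95)<25)&(A[:,2]>55)&(A[:,2]<75)&((A[:,0]<-25))]
print("pipe",len(pi),pi[:,0].min(),pi[:,2].max()); t=pi[pi[:,2]>59]; print(np.polyfit(t[:,0],t[:,1],1),t[:,1].mean())
st=A[(abs(A[:,1]-95)<30)&(A[:,2]>66)&(A[:,2]<82)&(A[:,0]>60)]
print("stop",len(st),st.min(0),st.max(0),st.mean(0))
sp=A[(A[:,2]>72)&(A[:,2]<86)&(A[:,1]>20)&(A[:,0]<50)]
print("strap",len(sp),sp.min(0),sp.max(0),sp.mean(0), np.polyfit(sp[:,1],sp[:,0],1))
w=A[(A[:,2]>92)&(A[:,2]<122)&(np.hypot(A[:,0],A[:,1])<66)&(np.hypot(A[:,0],A[:,1])>20)]
print("wing");print(w[np.argsort(w[:,1])])
im=cv2.resize(c["color"][120:290,170:400,::-1],None,fx=3.4,fy=3.4,interpolation=cv2.INTER_CUBIC);cv2.imwrite("pics/crop1.png",im)
for nm,p,z in(("offcut",(520,195),70),("can",(713,-169),130),):
    q=P[ok&(np.hypot(P[...,0]-p[0],P[...,1]-p[1])<60)&(abs(P[...,2]-z)<8)]; print(nm,q.mean(0),f(q).mean(0))
E
```

```text
yoke 595 128.98825971386302 ((591.5235595703125, -36.99831008911133), (33.905548095703125, 99.39653778076172), 17.40966796875)
bar fit [0.  0.6] y range -90.91268416996289 8.505950511971845 x -6.307083573038709 8.603615208093498
pipe 714 -111.75592659892149 67.07469155385128
[-0.  95.7] 95.95506763199548
stop 155 [80.5 75.5 66.2] [ 93.7 115.2  76. ] [86.5 95.3 73.1]
strap 926 [-17.2  20.2  72.2] [ 19.4 115.7  84.7] [ 0.8 71.9 80. ] [-0.   0.8]
wing
[[  9.7 -52.8 117.6]
 [ 10.5 -51.4 116.1]
 [  8.3 -50.1 120.5]
 [  9.2 -48.8 117.9]
 [  9.9 -47.3 116.8]
 [  8.6 -44.9 118.3]
 [  9.4 -43.5 116.6]
 [  8.7 -39.4 117.9]
 [  8.2 -35.5 117.8]
 [  2.8  20.  108.8]
 [ -2.7  20.1 108.7]
 [ -4.4  20.7 109.1]
 [ -5.1  20.8  99.9]
 [  0.7  20.8 112.8]
 [ -0.5  21.2 109.2]
 [ -2.6  22.  112.5]
 [ -3.7  22.3 107.6]
 [  1.6  22.3 109.9]
 [  0.1  22.8 108.5]
 [ -5.4  22.9 107.5]
 [ -1.9  23.6 111.8]
 [  2.2  24.  109.9]
 [ -3.7  24.2 112.5]
 [ -5.6  24.7  99.7]
 [  0.1  24.7 113.2]
 [ -5.2  24.7 111.3]
 [ -0.9  25.  107.8]
 [ -2.9  25.8 110.4]
 [  1.1  26.2 109.9]
 [ -4.4  26.3 109. ]
 [ -6.   26.8 108
[... 1522 characters left out ...]
   48.3  93.7]
 [ -5.3  48.7 119.7]
 [ -1.4  49.2 119.1]
 [ -6.8  49.3 118.8]
 [ -2.9  49.8 118.6]
 [ -8.4  49.9 117.8]
 [ -8.2  50.1 101.4]
 [ -4.6  50.4 118.9]
 [ -0.3  50.8 115.4]
 [ -6.3  50.9 118.9]
 [ -2.1  51.4 116.2]
 [ -7.9  51.5 118.3]
 [ -8.4  51.9 108.4]
 [ -4.2  52.  119.9]
 [ -8.4  52.2  92.5]
 [ -5.7  52.6 118.8]
 [ -1.8  53.  118.3]
 [ -7.4  53.2 119.2]
 [ -3.5  53.6 119.2]
 [ -8.5  53.6 114.4]
 [ -8.7  54.  101. ]
 [ -5.2  54.2 119.3]
 [ -1.2  54.7 118.5]
 [ -6.6  54.8 117. ]
 [ -2.7  55.2 117. ]
 [ -8.2  55.3 116.5]
 [ -7.9  55.7  99. ]
 [ -4.5  55.8 118.1]
 [ -5.5  56.3 112.4]]
offcut [522.  195.7  68.7] [  6.8 201.6  68.7]
can [ 712.2 -173.   129.2] [  73.7 -207.8  129.2]
```

View pics/crop1.png

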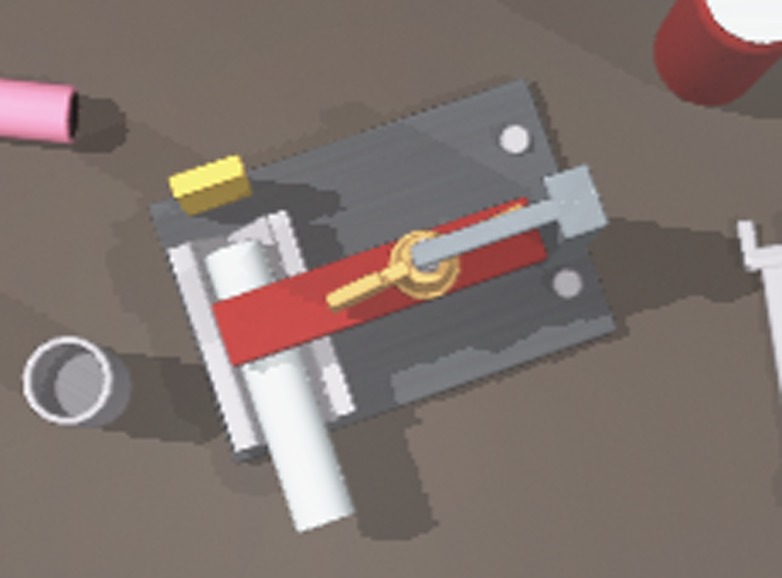

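The fixture's yaw is 18.0° and its origin is about (578.3, 2.5). The wing stands at about 96°, so J is about 0.59. The pipe end is at fixture x of about -112, roughly 32 mm short of the stop. I'll close the fingers to make a probe and align tool y with fixture y.

Call:
step_arm(increments=[{"slide":[-0.048,-0.036,0],"roll":-0.116},{"slide":[-0.096,-0.071,0],"roll":-0.232},{"slide":[-0.144,-0.107,0],"roll":-0.348},{"slide":[-0.193,-0.142,0],"roll":-0.464},{"slide":[-0.241,-0.178,0],"roll":-0.58}], fingers=0)

```text
t: 1.68
eef_pos: [351.0, 366.5, 214.9]
tcp_rot: [3.141, 0.001, -2.823]
ft_force: [0.6, 0.7, -0.8]
opening: 0.528
grip_force: 0.0
```

```bash
cat >> h.py <<'E'
A=np.radians(18.);EX=np.array([np.cos(A),np.sin(A),0]);EY=np.array([-EX[1],EX[0],0]);O=np.array([578.3,2.5,0])
def pose():
    from scipy.spatial.transform import Rotation as R
    s=state();p=np.array(s["eef_pos"]);M=R.from_euler("xyz",s["tcp_rot"]).as_matrix()
    return s,p,M,np.array([(p-O)@EX,(p-O)@EY,p[2]])
def to(*fx):
    s,p,M,f=pose();print("t",round(s["t"],2),"fix",f.round(1),"rot",np.round(s["tcp_rot"],3),"F",np.round(s["ft_force"],1),"open",s["opening"])
    for q in fx: print(q,"slide",(M.T@(O+q[0]*EX+q[1]*EY+np.array([0,0,q[2]])-p)/1000).round(4))
E
python3 -c "
from h import *
to((-132,95,150),(-132,95,42))"
```

```text
t 1.68 fix [-103.7  416.5  214.9] rot [ 3.141e+00  1.000e-03 -2.823e+00] F [ 0.6  0.7 -0.8] open 0.5282821072916574
(-132, 95, 150) slide [ 0.0296 -0.3214  0.0648]
(-132, 95, 42) slide [ 0.0297 -0.3214  0.1728]
```

Call:
step_arm(increments=[{"slide":[0.006,-0.06,0]},{"slide":[0.012,-0.12,0]},{"slide":[0.018,-0.18,0.01]},{"slide":[0.024,-0.24,0.03]},{"slide":[0.03,-0.3,0.06]}])

```text
invalid input at $.increments[0]: expected keys slide, roll
```

Call:
step_arm(increments=[{"slide":[0,-0.021,0.04]},{"slide":[0,-0.021,0.08]},{"slide":[0,-0.021,0.112]},{"slide":[0,-0.021,0.112]}])

```text
invalid input at $.increments[0]: expected keys slide, roll
```

```bash
python3 - <<'E'
from h import *
to((-124,95,42),(-90,95,42))
c=imaging.read_camera("top");cv2.imwrite("pics/p2.png",cv2.resize(c["color"][120:330,150:420,::-1],None,fx=2.8,fy=2.8))
E
```

```text
t 1.68 fix [-103.7  416.5  214.9] rot [ 3.141e+00  1.000e-03 -2.823e+00] F [ 0.6  0.7 -0.8] open 0.5282821072916574
(-124, 95, 42) slide [ 0.0217 -0.3214  0.1728]
(-90, 95, 42) slide [-0.0123 -0.3216  0.1728]
```

View pics/p2.png

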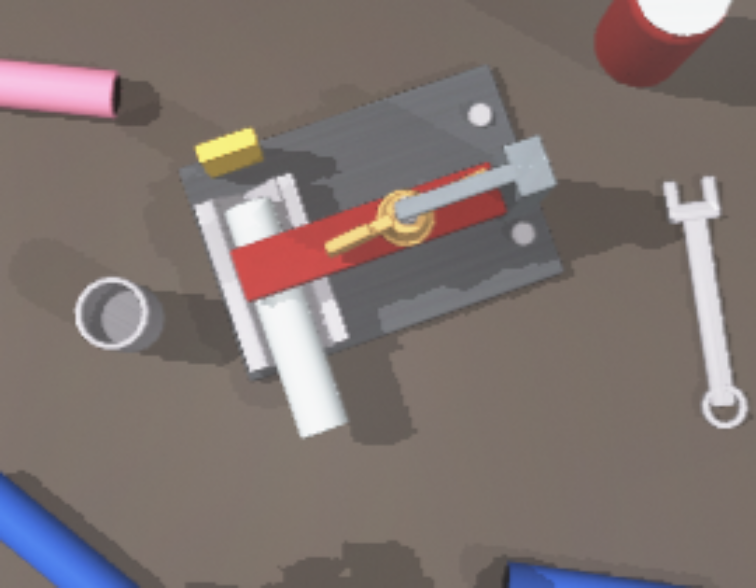

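The arm had not moved, because each row needs a roll key. The picture shows the scene unchanged, with the pipe end at about (322,430). I'm sending the moves again.

Call:
step_arm(increments=[{"slide":[0.006,-0.06,0],"roll":0},{"slide":[0.012,-0.12,0],"roll":0},{"slide":[0.018,-0.18,0.01],"roll":0},{"slide":[0.024,-0.24,0.03],"roll":0},{"slide":[0.03,-0.3,0.06],"roll":0}])

```text
t: 2.35
eef_pos: [413.7, 76.8, 157.4]
tcp_rot: [-3.141, 0.003, -2.827]
ft_force: [1.5, -0.2, -1.4]
opening: 0.012
grip_force: 0.0
```

```bash
python3 -c "
from h import *
to((-132,95,42))"
```

```text
t 2.35 fix [-133.6  121.5  157.4] rot [-3.141e+00  3.000e-03 -2.827e+00] F [ 1.5 -0.2 -1.4] open 0.011860998640558238
(-132, 95, 42) slide [-0.0013 -0.0264  0.1154]
```

Call:
step_arm(increments=[{"slide":[0,-0.021,0.04],"roll":0},{"slide":[0,-0.021,0.08],"roll":0},{"slide":[0,-0.021,0.112],"roll":0},{"slide":[0,-0.021,0.112],"roll":0}])

```text
t: 2.85
eef_pos: [418.7, 58.6, 44.0]
tcp_rot: [3.14, -0.004, -2.828]
ft_force: [0.1, -0.2, 0.1]
opening: 0.006
grip_force: 0.0
```

```bash
python3 - <<'E'
from h import *
to((-124,95,42),(-90,95,42))
c=imaging.read_camera("top");cv2.imwrite("pics/p3.png",cv2.resize(c["color"][120:330,150:420,::-1],None,fx=2.8,fy=2.8))
E
```

```text
t 2.85 fix [-134.5  102.6   44. ] rot [ 3.14  -0.004 -2.828] F [ 0.1 -0.2  0.1] open 0.005685484374363441
(-124, 95, 42) slide [-0.0105 -0.0076  0.0019]
(-90, 95, 42) slide [-0.0445 -0.0076  0.0018]
```

View pics/p3.png

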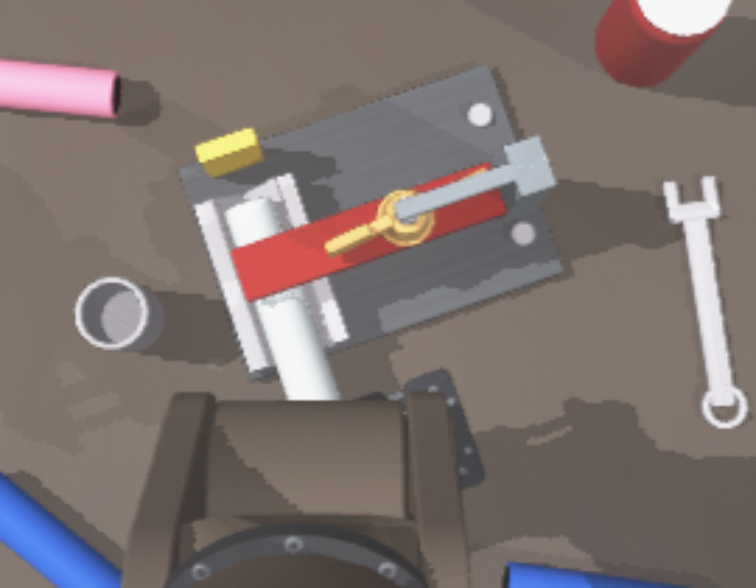

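The wrist stands behind the pipe's free end at about (322,400), as intended. I start pushing gently.

Call:
step_arm(increments=[{"slide":[-0.003,-0.007,0.002],"roll":0},{"slide":[-0.008,-0.007,0.002],"roll":0},{"slide":[-0.013,-0.007,0.002],"roll":0},{"slide":[-0.018,-0.007,0.002],"roll":0},{"slide":[-0.023,-0.007,0.002],"roll":0}])

```text
t: 3.52
eef_pos: [443.3, 59.2, 43.4]
tcp_rot: [3.141, -0.001, -2.827]
ft_force: [-4.8, -2.8, 4.0]
opening: 0.004
grip_force: 2.7
```

Call:
step_arm(increments=[{"slide":[-0.004,0,0],"roll":0},{"slide":[-0.008,0,0],"roll":0},{"slide":[-0.011,0,0],"roll":0},{"slide":[-0.014,0,0],"roll":0},{"slide":[-0.016,0,0],"roll":0}])

```text
t: 4.15
eef_pos: [458.4, 64.2, 43.3]
tcp_rot: [3.141, -0.001, -2.827]
ft_force: [-4.3, -2.5, 3.5]
opening: 0.003
grip_force: 2.5
```

```bash
python3 - <<'E'
from h import *
to((-90,95,42))
c=imaging.read_camera("top");P=cloud(c)
F=np.stack([(P-O)@EX,(P-O)@EY,P[...,2]],-1)
m=(abs(F[...,1]-95)<10)&(F[...,2]>55)&(F[...,2]<70)&(F[...,0]>19)&(F[...,0]<79)
print("pipe +x end",F[m][:,0].max(), F[m][F[m][:,2]>60][:,1].mean())
cv2.imwrite("pics/p4.png",cv2.resize(c["color"][150:290,190:330,::-1],None,fx=4,fy=4))
E
```

```text
t 4.15 fix [-94.9  95.7  43.3] rot [ 3.141e+00 -1.000e-03 -2.827e+00] F [-4.3 -2.5  3.5] open 0.003451138822687478
(-90, 95, 42) slide [-0.0049 -0.0007  0.0013]
pipe +x end 78.42472416664238 94.83541325720887
```

Call:
step_arm(increments=[{"slide":[-0.001,0,0],"roll":0},{"slide":[-0.002,0,0],"roll":0},{"slide":[-0.003,0,0],"roll":0},{"slide":[-0.004,0,0],"roll":0}])

```text
t: 4.7
eef_pos: [461.3, 65.2, 43.2]
tcp_rot: [3.141, -0.003, -2.827]
ft_force: [-11.0, -6.9, 7.5]
opening: 0.009
grip_force: 6.2
```

Call:
step_arm(increments=[{"slide":[-0.0005,0,0],"roll":0},{"slide":[-0.001,0,0],"roll":0}])

```text
t: 4.95
eef_pos: [461.3, 65.2, 43.2]
tcp_rot: [3.14, -0.005, -2.827]
ft_force: [-14.5, -9.0, 11.6]
opening: 0.004
grip_force: 8.0
```

The TCP has stalled and the force is rising, so the pipe is on the stop. I back off and lift.

Call:
step_arm(increments=[{"slide":[0.005,0,0],"roll":0},{"slide":[0.02,0,0],"roll":0},{"slide":[0.022,0,-0.03],"roll":0},{"slide":[0.022,0,-0.08],"roll":0},{"slide":[0.022,0,-0.11],"roll":0}])

```text
t: 5.58
eef_pos: [442.4, 58.7, 155.1]
tcp_rot: [-3.141, 0.002, -2.827]
ft_force: [0.3, -0.2, -1.2]
opening: 0.005
grip_force: 0.0
```

```bash
python3 - <<'E'
from h import *
to((-34,38,150),(-34,38,96))
c=imaging.read_camera("top");P=cloud(c)
F=np.stack([(P-O)@EX,(P-O)@EY,P[...,2]],-1)
m=(abs(F[...,1]-95)<10)&(F[...,2]>55)&(F[...,2]<66)&(F[...,0]<-20)
print("pipe -x end",np.sort(F[m][:,0])[:5])
print(mark_of("top","stop_face")[:1],[ (r["confidence"],at_z(c,r["uv"],47)) for r in mark_of("top","pipe_mid")[:3]])
cv2.imwrite("pics/p4.png",cv2.resize(c["color"][150:290,190:330,::-1],None,fx=4,fy=4))
E
```

```text
t 5.58 fix [-111.9   95.4  155.1] rot [-3.141e+00  2.000e-03 -2.827e+00] F [ 0.3 -0.2 -1.2] open 0.005107717531446501
(-34, 38, 150) slide [-0.0778 -0.0574  0.0053]
(-34, 38, 96) slide [-0.0777 -0.0574  0.0593]
pipe -x end [-52.82378873 -52.1309352  -51.62981806 -50.95903105 -50.4612769 ]
[{'uv': [231.0, 179.4], 'confidence': 0.58}] [(0.9, array([550.42279755,  88.22309363,  47.        ])), (0.8, array([359.87394445, 222.41307726,  47.        ])), (0.58, array([ 323.39018099, -136.11176676,   47.        ]))]
```

View pics/p4.png

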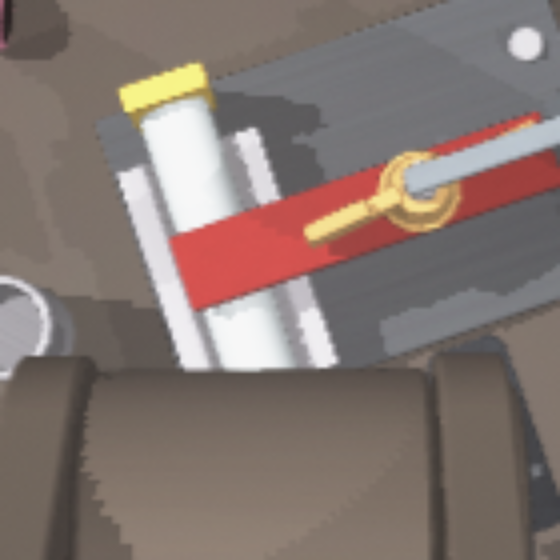

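The picture shows the pipe's +x end against the yellow stop at about (180,115). The network puts the pipe centre at fixture x of about 0. Now to the nut.

Call:
step_arm(increments=[{"slide":[-0.03,-0.022,0],"roll":0},{"slide":[-0.06,-0.044,0],"roll":0},{"slide":[-0.078,-0.057,0.01],"roll":0},{"slide":[-0.078,-0.057,0.035],"roll":0},{"slide":[-0.078,-0.057,0.059],"roll":0}])

```text
t: 6.35
eef_pos: [533.6, 28.5, 91.9]
tcp_rot: [3.141, -0.002, -2.828]
ft_force: [0.3, 0.6, -0.4]
opening: 0.007
grip_force: 0.0
```

```bash
cat >> h.py <<'E'
def arc(a0,a1,n,r=45,z=96):
    to(*[(round(r*np.cos(np.radians(a)),1),round(r*np.sin(np.radians(a)),1),z) for a in np.linspace(a0,a1,n)])
E
python3 -c "
from h import *
arc(125,-57,15)"
```

```text
t 6.35 fix [-34.5  38.5  91.9] rot [ 3.141e+00 -2.000e-03 -2.828e+00] F [ 0.3  0.6 -0.4] open 0.006677339465678392
(np.float64(-25.8), np.float64(36.9), 96) slide [-0.0086 -0.0016 -0.0042]
(np.float64(-16.9), np.float64(41.7), 96) slide [-0.0175  0.0032 -0.0042]
(np.float64(-7.0), np.float64(44.4), 96) slide [-0.0274  0.0059 -0.0042]
(np.float64(3.1), np.float64(44.9), 96) slide [-0.0375  0.0064 -0.0042]
(np.float64(13.2), np.float64(43.0), 96) slide [-0.0476  0.0045 -0.0042]
(np.float64(22.5), np.float64(39.0), 96) slide [-0.0569  0.0005 -0.0042]
(np.float64(30.7), np.float64(32.9), 96) slide [-0.0651 -0.0056 -0.0042]
(np.float64(37.3), np.float64(25.2), 96) slide [-0.0718 -0.0133 -0.0043]
(np.float64(42.0), np.float64(16.1), 96) slide [-0.0765 -0.0224 -0.0043]
(np.float64(44.6), np.float64(6.3), 96) slide [-0.0791 -0.0322 -0.0043]
(np.float64(44.8), np.float64(-3.9), 96) slide [-0.0793 -0.0424 -0.0043]
(np.float64(42.8), np.float64(-13.9), 96) slide [-0.0773 -0.0524 -0.0043]
(np.float64(38.6), np.float64(-23.2), 96) slide [-0.0731 -0.0617 -0.0043]
(np.float64(32.4), np.float64(-31.3), 96) slide [-0.0669 -0.0698 -0.0043]
(np.float64(24.5), np.float64(-37.7), 96) slide [-0.059  -0.0762 -0.0043]
```

Call:
step_arm(increments=[{"slide":[-0.0086,-0.0016,-0.002],"roll":0},{"slide":[-0.0175,0.0032,-0.002],"roll":0},{"slide":[-0.0274,0.0059,-0.002],"roll":0},{"slide":[-0.0375,0.0064,-0.002],"roll":0},{"slide":[-0.0476,0.0045,-0.002],"roll":0}])

```text
t: 6.98
eef_pos: [579.0, 48.1, 96.5]
tcp_rot: [3.142, 0.0, -2.827]
ft_force: [-1.5, 0.1, -0.2]
opening: 0.003
grip_force: 0.7
```

Call:
step_arm(increments=[{"slide":[-0.0093,-0.004,0],"roll":0},{"slide":[-0.0175,-0.0101,0],"roll":0},{"slide":[-0.0242,-0.0178,0],"roll":0},{"slide":[-0.0289,-0.0269,0],"roll":0},{"slide":[-0.0315,-0.0367,0],"roll":0}])

```text
t: 7.6
eef_pos: [619.9, 21.9, 96.1]
tcp_rot: [3.141, -0.0, -2.828]
ft_force: [-1.7, 0.6, -0.7]
opening: 0.006
grip_force: 0.9
```

Call:
step_arm(increments=[{"slide":[-0.0002,-0.0102,0],"roll":0},{"slide":[0.0018,-0.0202,0],"roll":0},{"slide":[0.006,-0.0295,0],"roll":0},{"slide":[0.0122,-0.0376,0],"roll":0},{"slide":[0.0201,-0.044,0],"roll":0}])

```text
t: 8.22
eef_pos: [613.8, -26.3, 96.3]
tcp_rot: [-3.141, 0.0, -2.828]
ft_force: [-0.3, 1.7, 0.4]
opening: 0.01
grip_force: 0.6
```

```bash
cat >> h.py <<'E'
def wing(z0=108,z1=124,save=None):
    for n in("top","side"):
        c=imaging.read_camera(n);P=cloud(c);F=np.stack([(P-O)@EX,(P-O)@EY,P[...,2]],-1)
        r=np.hypot(F[...,0],F[...,1]);rgb=c["color"].astype(int)
        m=(c["z_map"]>0)&(r>24)&(r<62)&(F[...,2]>86)&(F[...,2]<122)&(rgb[...,0]-rgb[...,2]>40)&(rgb[...,1]>0.6*rgb[...,0])
        a=np.degrees(np.arctan2(F[m][:,1],F[m][:,0]))
        hist,e=np.histogram(a,36,(-180,180))
        print(n,m.sum(),[(int(e[i]),int(hist[i])) for i in range(36) if hist[i]>3])
        if save: cv2.imwrite(f"pics/{save}_{n}.png",c["color"][:,:,::-1])
E
python3 -c "
from h import *
to();wing(save='s1')"
```

```text
t 8.22 fix [ 24.9 -38.4  96.3] rot [-3.141  0.    -2.828] F [-0.3  1.7  0.4] open 0.009928124694138682
top 0 []
side 195 [(-100, 6), (-90, 58), (90, 7), (100, 110), (110, 14)]
```

Call:
step_arm(increments=[{"slide":[-0.0085,0.007,0],"roll":0},{"slide":[-0.0085,0.007,-0.03],"roll":0},{"slide":[-0.0085,0.007,-0.06],"roll":0},{"slide":[0.03,0.037,-0.06],"roll":0},{"slide":[0.0645,0.0675,-0.06],"roll":0}])

```text
t: 8.95
eef_pos: [531.0, 19.7, 156.4]
tcp_rot: [-3.141, 0.001, -2.827]
ft_force: [0.1, 0.5, -0.7]
opening: 0.007
grip_force: 0.0
```

Call:
step_arm(increments=[{"slide":[0,0,0],"roll":0},{"slide":[0,0,0.03],"roll":0},{"slide":[0,0,0.06],"roll":0},{"slide":[0,0,0.062],"roll":0}])

```text
t: 9.45
eef_pos: [531.9, 19.0, 92.8]
tcp_rot: [3.14, -0.002, -2.827]
ft_force: [-0.1, 0.2, 1.0]
opening: 0.002
grip_force: 0.0
```

```bash
python3 -c "
from h import *
arc(130,-60,16,z=94)"
```

```text
t 9.45 fix [-39.   30.1  92.8] rot [ 3.140e+00 -2.000e-03 -2.827e+00] F [-0.1  0.2  1. ] open 0.001747504562292621
(np.float64(-28.9), np.float64(34.5), 94) slide [-0.0101  0.0044 -0.0012]
(np.float64(-20.7), np.float64(40.0), 94) slide [-0.0183  0.0099 -0.0012]
(np.float64(-11.4), np.float64(43.5), 94) slide [-0.0276  0.0134 -0.0012]
(np.float64(-1.6), np.float64(45.0), 94) slide [-0.0374  0.0149 -0.0013]
(np.float64(8.3), np.float64(44.2), 94) slide [-0.0473  0.0141 -0.0013]
(np.float64(17.8), np.float64(41.3), 94) slide [-0.0568  0.0112 -0.0013]
(np.float64(26.5), np.float64(36.4), 94) slide [-0.0655  0.0063 -0.0014]
(np.float64(33.8), np.float64(29.7), 94) slide [-0.0728 -0.0004 -0.0014]
(np.float64(39.5), np.float64(21.6), 94) slide [-0.0785 -0.0085 -0.0014]
(np.float64(43.3), np.float64(12.4), 94) slide [-0.0823 -0.0177 -0.0014]
(np.float64(44.9), np.float64(2.6), 94) slide [-0.0839 -0.0275 -0.0014]
(np.float64(44.4), np.float64(-7.3), 94) slide [-0.0834 -0.0374 -0.0014]
(np.float64(41.7), np.float64(-16.9), 94) slide [-0.0807 -0.047  -0.0014]
(np.float64(37.0), np.float64(-25.6), 94) slide [-0.076  -0.0557 -0.0014]
(np.float64(30.5), np.float64(-33.1), 94) slide [-0.0695 -0.0632 -0.0014]
(np.float64(22.5), np.float64(-39.0), 94) slide [-0.0615 -0.0691 -0.0014]
```

Call:
step_arm(increments=[{"slide":[-0.0101,0.0044,-0.001],"roll":0},{"slide":[-0.0183,0.0099,-0.001],"roll":0},{"slide":[-0.0276,0.0134,-0.001],"roll":0},{"slide":[-0.0374,0.0149,-0.001],"roll":0},{"slide":[-0.0473,0.0141,-0.001],"roll":0}])

```text
t: 10.07
eef_pos: [573.0, 47.1, 95.3]
tcp_rot: [3.141, -0.0, -2.827]
ft_force: [-2.8, -0.7, -0.1]
opening: 0.005
grip_force: 0.7
```

Call:
step_arm(increments=[{"slide":[-0.0095,-0.0029,0],"roll":0},{"slide":[-0.0182,-0.0078,0],"roll":0},{"slide":[-0.0255,-0.0145,0],"roll":0},{"slide":[-0.0312,-0.0226,0],"roll":0},{"slide":[-0.035,-0.0318,0],"roll":0}])

```text
t: 10.7
eef_pos: [616.1, 26.7, 95.2]
tcp_rot: [3.141, 0.0, -2.828]
ft_force: [-2.0, 1.2, 0.6]
opening: 0.002
grip_force: 0.9
```

Call:
step_arm(increments=[{"slide":[-0.0016,-0.0098,0],"roll":0},{"slide":[-0.0011,-0.0197,0],"roll":0},{"slide":[0.0016,-0.0293,0],"roll":0},{"slide":[0.0063,-0.038,0],"roll":0},{"slide":[0.0128,-0.0455,0],"roll":0}])

```text
t: 11.32
eef_pos: [617.4, -20.7, 95.3]
tcp_rot: [-3.141, 0.0, -2.827]
ft_force: [0.9, 1.6, 0.6]
opening: 0.006
grip_force: 0.6
```

Call:
step_arm(increments=[{"slide":[0.006,-0.0046,0],"roll":0},{"slide":[0.006,-0.0046,0],"roll":0}])

```text
t: 11.58
eef_pos: [612.9, -26.8, 95.3]
tcp_rot: [-3.141, -0.0, -2.828]
ft_force: [0.2, -0.4, 0.7]
opening: 0.005
grip_force: 0.0
```

```bash
python3 -c "
from h import *
to();wing(save='s2')"
```

```text
t 11.57 fix [ 23.8 -38.5  95.3] rot [-3.141 -0.    -2.828] F [ 0.2 -0.4  0.7] open 0.004692154121635611
top 0 []
side 186 [(-100, 14), (-90, 59), (90, 9), (100, 92), (110, 12)]
```

Call:
step_arm(increments=[{"slide":[-0.0085,0.007,0],"roll":0},{"slide":[-0.0085,0.007,-0.03],"roll":0},{"slide":[-0.0085,0.007,-0.06],"roll":0},{"slide":[0.03,0.037,-0.06],"roll":0},{"slide":[0.0645,0.0675,-0.06],"roll":0}])

```text
t: 12.3
eef_pos: [530.1, 19.1, 155.4]
tcp_rot: [-3.141, 0.001, -2.827]
ft_force: [-0.5, 0.8, 0.2]
opening: 0.001
grip_force: 0.0
```

Call:
step_arm(increments=[{"slide":[0,0,0],"roll":0},{"slide":[0,0,0.03],"roll":0},{"slide":[0,0,0.06],"roll":0},{"slide":[0,0,0.064],"roll":0}])

```text
t: 12.8
eef_pos: [531.1, 18.4, 89.8]
tcp_rot: [3.141, -0.002, -2.827]
ft_force: [-0.3, -0.4, 0.4]
opening: 0.003
grip_force: 0.0
```

```bash
python3 -c "
from h import *
arc(125,75,11,z=92)"
```

```text
t 12.8 fix [-40.   29.7  89.8] rot [ 3.141e+00 -2.000e-03 -2.827e+00] F [-0.3 -0.4  0.4] open 0.0029035970664550883
(np.float64(-25.8), np.float64(36.9), 92) slide [-0.0142  0.0072 -0.0022]
(np.float64(-22.5), np.float64(39.0), 92) slide [-0.0175  0.0093 -0.0022]
(np.float64(-19.0), np.float64(40.8), 92) slide [-0.021   0.0111 -0.0022]
(np.float64(-15.4), np.float64(42.3), 92) slide [-0.0246  0.0126 -0.0022]
(np.float64(-11.6), np.float64(43.5), 92) slide [-0.0284  0.0138 -0.0022]
(np.float64(-7.8), np.float64(44.3), 92) slide [-0.0322  0.0146 -0.0022]
(np.float64(-3.9), np.float64(44.8), 92) slide [-0.0361  0.0151 -0.0022]
(np.float64(0.0), np.float64(45.0), 92) slide [-0.04    0.0153 -0.0022]
(np.float64(3.9), np.float64(44.8), 92) slide [-0.0439  0.0151 -0.0023]
(np.float64(7.8), np.float64(44.3), 92) slide [-0.0478  0.0146 -0.0023]
(np.float64(11.6), np.float64(43.5), 92) slide [-0.0516  0.0138 -0.0023]
```

Call:
step_arm(increments=[{"slide":[-0.007,0.0036,-0.001],"roll":0},{"slide":[-0.0142,0.0072,-0.001],"roll":0},{"slide":[-0.021,0.0111,-0.001],"roll":0},{"slide":[-0.0284,0.0138,-0.001],"roll":0},{"slide":[-0.0361,0.0151,-0.001],"roll":0}])

```text
t: 13.42
eef_pos: [561.0, 44.0, 92.3]
tcp_rot: [3.141, -0.0, -2.827]
ft_force: [-1.9, -0.5, -1.2]
opening: 0.005
grip_force: 0.8
```

Call:
step_arm(increments=[{"slide":[-0.003,0.0001,0],"roll":0},{"slide":[-0.0055,0,0],"roll":0},{"slide":[-0.0075,-0.0001,0],"roll":0},{"slide":[-0.009,-0.0002,0],"roll":0}])

```text
t: 13.92
eef_pos: [569.2, 46.1, 92.2]
tcp_rot: [3.141, -0.0, -2.828]
ft_force: [-3.5, -1.8, -0.1]
opening: 0.004
grip_force: 1.7
```

```bash
python3 -c "
from h import *
to();wing()"
```

```text
t 13.93 fix [ 4.8 44.3 92.2] rot [ 3.141 -0.    -2.828] F [-3.5 -1.8 -0.1] open 0.003566243765571179
top 0 []
side 96 [(-130, 54), (-120, 25), (50, 8), (60, 9)]
```

Call:
step_arm(increments=[{"slide":[-0.001,-0.0002,0],"roll":0},{"slide":[-0.002,-0.0004,0],"roll":0},{"slide":[-0.002,-0.0004,0],"roll":0}])

```text
t: 14.4
eef_pos: [569.6, 46.2, 92.0]
tcp_rot: [3.141, -0.004, -2.827]
ft_force: [-9.4, -3.7, 3.9]
opening: 0.004
grip_force: 4.4
```

Call:
step_arm(increments=[{"slide":[-0.001,-0.0002,0],"roll":0},{"slide":[-0.001,-0.0002,0],"roll":0}])

```text
t: 14.65
eef_pos: [569.8, 46.2, 91.9]
tcp_rot: [3.14, -0.006, -2.827]
ft_force: [-14.0, -3.9, 5.3]
opening: 0.002
grip_force: 6.2
```

The TCP is stalled and the force is rising, so the nut is on its hard stop. I back off to the -x side and lift clear.

Call:
step_arm(increments=[{"slide":[0.005,0,0],"roll":0},{"slide":[0.025,-0.002,0],"roll":0},{"slide":[0.04,-0.008,-0.02],"roll":0},{"slide":[0.05,-0.008,-0.07],"roll":0},{"slide":[0.1,-0.008,-0.12],"roll":0}])

```text
t: 15.28
eef_pos: [486.2, 9.6, 207.9]
tcp_rot: [-3.141, 0.002, -2.827]
ft_force: [0.0, -0.7, 0.3]
opening: 0.004
grip_force: 0.0
```

Call:
step_arm(increments=[{"slide":[0.04,0.03,-0.03],"roll":0},{"slide":[0.05,0.09,-0.05],"roll":0},{"slide":[0.05,0.15,-0.05],"roll":0},{"slide":[0.05,0.2,-0.05],"roll":0},{"slide":[0.05,0.2,-0.05],"roll":0}])

```text
t: 15.9
eef_pos: [375.1, 187.0, 256.9]
tcp_rot: [3.141, 0.002, -2.823]
ft_force: [-0.4, -0.9, -0.4]
opening: 0.001
grip_force: 0.0
```

```bash
python3 - <<'E'
from h import *
to();wing(save='e')
c=imaging.read_camera("top");P=cloud(c);F=np.stack([(P-O)@EX,(P-O)@EY,P[...,2]],-1)
r=np.hypot(F[...,0],F[...,1]);w=F[(r>26)&(r<60)&(F[...,2]>106)&(F[...,2]<119)&(F[...,1]>15)]
print("wing",len(w),np.degrees(np.arctan2(w[:,1].mean(),w[:,0].mean()-.0)),w[:,2].max())
m=(abs(F[...,1]-95)<8)&(F[...,2]>58)&(F[...,2]<68)&(F[...,0]<-20)&(F[...,0]>-110)
print("pipe -x end",np.sort(F[m][:,0])[:4],F[m][:,1].mean())
cv2.imwrite("pics/end.png",cv2.resize(c["color"][110:300,140:420,::-1],None,fx=2.8,fy=2.8))
E
```

```text
t 15.9 fix [-136.2  238.3  256.9] rot [ 3.141e+00  2.000e-03 -2.823e+00] F [-0.4 -0.9 -0.4] open 0.0006476723923432547
top 224 [(-130, 72), (-120, 37), (50, 43), (60, 72)]
side 94 [(-130, 52), (-120, 24), (50, 8), (60, 10)]
wing 83 60.309470853608936 116.84773792522435
pipe -x end [-79.40293113 -79.38401836 -78.97469297 -78.86437093] 94.89640300844664
```

View pics/end.png

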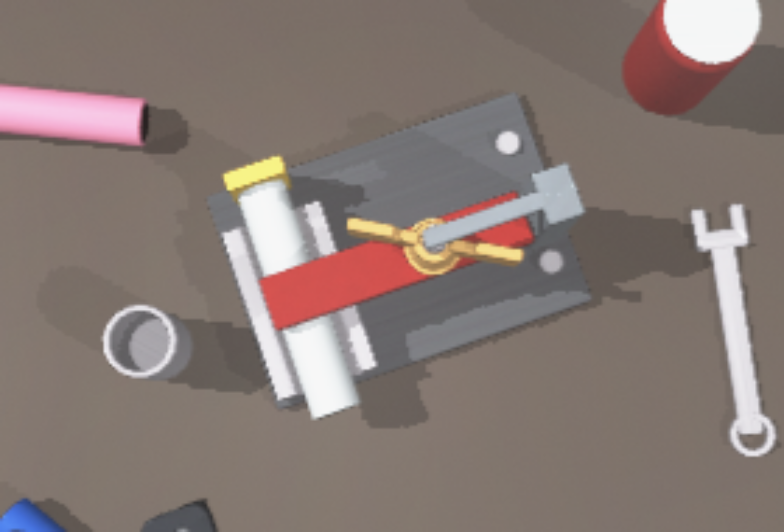

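The picture shows the wings at 60° as they should be when snug, with the nut at (435,245). The pipe is on the stop at (260,185), the other objects are unmoved, and the arm is clear.

```bash
python3 -c "
from h import *
print(env.job_done())"
```

```text
the job is handed in; nothing more can be done
None
```

I pushed the pipe up against the end stop and ran the wing nut down to its hard stop in three strokes, then handed the job in with the arm clear; the hand-in gave no verdict, but the last images show the wings at the snug 60° and the can, offcut and spanner looking unmoved.

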